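# Index the laser carriage with its locating pin

### The job

Take the red-headed locating pin from its grey parking block and stand it in the brass bushing of the blue laser carriage. Then move the carriage along its rail until the pin drops into the index hole hidden underneath, so that the pin's collar sits fully home on the bushing; let go and leave the other things where they are.

Things in the scene. Friction and masses are not known exactly. Their poses are not given: they have to be found in the camera images.
- pin_head (a point): Middle of the locating pin's grip: red plastic cylinder with two black bands, 22 mm diameter, 40 mm tall, top 20 mm above this point; grasp it from above. z runs along the pin, up. Below the grip a steel collar, 30 mm diameter, 5 mm thick, underside 25 mm below this point, then a steel shank 14 mm in diameter, 52 mm long. Pin mass about 0.25 kg.
- pin_tip (a point): Centre of the lower end of the pin's shank, 77 mm below pin_head; the last 5 mm taper to 8 mm diameter.
- pin_stand: Fixed grey parking block 64 x 64 x 40 mm with a blind vertical hole in its middle, in which the pin stands upright and loose at the start, its tip 4 mm above the worktop: raise the pin 45 mm or more to clear it. Origin at the centre of its underside.
- bushing (a point): Centre of the mouth of the bushing in the middle of the blue carriage: square brass block 40 x 40 mm, its top here, 60 mm above the worktop, chamfered vertical through bore 16 mm. Below lies the steel index strip, top 30 mm above the worktop: standing on it, the pin's collar is 22 mm above the bushing; once dropped, the collar rests on it. y: along the rail as the joint grows; z up.
- push_tab (a point): Middle of the outer face of the upright blue push tab at the carriage's -y end (bushing axes), 70 mm from the bushing; tab 60 mm wide, 10 mm thick, 44 to 92 mm above the worktop. Push it towards +y to make the joint grow. Free space behind it above 42 mm. Between tab and bushing stands a gold laser module, up to 72 mm above the worktop.
- far_tab (a point): Middle of the outer face of the same kind of push tab at the carriage's other (+y) end, to push it back.
- carriage (a joint): Carriage position along its rail, m, 0 to 0.08 between stops; starts within 10 mm of 0, stays where left, needs about 3 N. The hidden 18 mm index hole lies under the bushing somewhere between 0.025 and 0.065; the pin drops in within about 3 mm of it, then blocks the carriage. Pushed at 30 mm/s or slower it falls home; pushed fast or hard it may jam half-way: then press its head down.
- rail: The fixed rail: two aluminium side rails and two grey end blocks, 312 mm long (y) and 116 mm wide (x), 162 mm over its foot clamps, 43 mm high. Origin in the middle of its underside on the worktop; y along the travel. To the right of the rail stands a fixed black rotation stage, up to 214 mm high, with a thin rod 100 mm up that runs behind the rail: pass over it when swinging in from the right.
- tape: Roll of dark tape, 58 mm across, 19 mm high, lying near the work; to be left alone. Origin at the centre of its underside.
- carton: Small brown carton 59 x 121 x 36 mm; to be left alone. Origin at the centre of its underside.
- bottle: Small brown dropper bottle, 32 mm across, 70 mm high, standing; to be left alone. Origin at the centre of its underside.
- tube: Black lens tube, 32 mm across, 52 mm high, standing; to be left alone. Origin at the centre of its underside.
Mind the look-alikes: they are no part of the job. Leave any orange or turquoise look-alike of the part that bears pin_head alone.

How it is judged:
By the outcome, as a careful person would: the job done as asked, in the order asked, and still so for the second after the job is handed in, with the robot touching nothing.
It also fails if it takes over 64 s, if anything falls off the work surface, if the arm or the gripper's body presses on something with over 40 N, if the wrist force passes 120 N, or if a joint passes its speed limit or range.

### The arm

A 7-joint arm with a two-finger parallel gripper is mounted at the origin on a cart in front of the work surface, level with it; the furniture and walls round the work are solid. World frame = base frame: x ahead of the robot, y to its left, z up, the work surface at z = 0. Lengths are in m, angles in rad, forces in N, time in s.
With the tool pointing down it reaches from about 0.35 to 0.9 m from the base axis. Payload 19.9 kg.
Tool frame: the origin (TCP) lies between the finger pads; the fingertips stand 19 mm ahead of it and the grasp point (between the pads) is the TCP; z points along the fingers, y is the line along which they close (so a half turn about z gives the same grasp; the last joint's range is limited). The gripper opens to 94 mm and grips with 3 to 60 N. Pads are 16 mm wide; open, the fingers measure 119 mm over their backs; the gripper's body (75 mm by 177 mm) begins 78 mm behind the grasp point.
Start: joints at [-1.147, 0.417, -0.01, 1.614, 0.005, 1.111, -0.053], TCP at [0.281, 0.558, 0.192] pointing down, gripper open.
Joint ranges: [-2.81, 2.81], [-0.39, 2.02], [-1.27, 1.25], [0.06, 2.57], [-1.19, 4.33], [0.19, 2], [-2.82, 2.82]. Speed limits (rad/s): [1.89, 1.89, 2.39, 2.39, 3.01, 3.01, 3.01].

### API

Orientations are given as a 3x3 rotation matrix whose columns are the frame's x, y, z axes.
In Python, from rig import robot gives the robot as it stands. Calls block until the motion is done:
- robot.move_ptp(position, orientation): joint-space move of the TCP to a pose.
- robot.move_linear(position, velocity=0.15, frame=None, threshold=None): straight line of the TCP; frame=None keeps the orientation; velocity is the mean speed in m/s. With threshold (N) it stops when the force on the tool has changed by that much, and returns True; else False.
- robot.goto_joints(angles): joint-space move.
- robot.gripper_to(opening): finger opening in m; the grip force is fixed at half the most; returns when the fingers have stopped.
- robot.pause(seconds).
- robot.ik(position, orientation): joint angles nearest the present ones, or None.
- robot.get_state(): the state.
- robot.grab_frame(name): name is "side" or "top"; returns the picture (480x640x3 uint8, red, green, blue); there is no depth.
- robot.camera_info(name): a dict with "fx", "fy", "cx", "cy" (pixels), "rvec" (rotation vector, rad) and "tvec" (3), from world to camera coordinates, as OpenCV has them. Camera axes: x right, y down, z forward; pixel columns grow to the right and rows downward; lengths in m; the calibration is good to about 2 mm. A picture is of the moment at which its call begins. camera_info takes no time and is no camera call.
A pose or a line that the arm cannot do raises robot.PlanningError and nothing moves.
- robot.sign_off(): hands the job in; it is judged then, once.
The state is a dict: "time": time; "qpos": joint angles; "joint_vel": joint speeds; "effort": joint torques, N m; "ee_pos": TCP position; "tool_rot": TCP orientation; "force": force on the tool from outside, world axes, zero at the start; "moment": the same for the moment, N m; "opening": finger opening in m; "grasp_force": force on a finger pad.
Only numpy, scipy, OpenCV 4.12 (cv2) and the standard library are available. Lean on these libraries where they do the work, as an engineer would, in place of code of your own. Each camera call takes 0.05 s, during which the arm holds its last target. There are 200 camera calls.

## Working session

There is one attempt and no reset: what is moved stays moved. The work goes in short steps, each a Python script; the robot and the scene stay as the last script left them, time stands still between calls to the robot, and variables do not carry over. Pictures are saved under pics/ and viewed, at most 10 in all, crops included, and the job is handed in when it is done.

```bash
mkdir -p pics
python3 - <<'E'
from rig import robot
import cv2
for n in("side","top"):
    cv2.imwrite(f"pics/{n}0.png",robot.grab_frame(n)[:,:,::-1]); 
    c=robot.camera_info(n);print(c)
    R=cv2.Rodrigues(c["rvec"])[0] if not hasattr(c["rvec"],'x') else 0
    print(-R.T@c["tvec"])
s=robot.get_state();print(s["time"],s["tool_rot"],s["opening"])
E
```

```text
{'fx': 460.0311723424329, 'fy': 460.0311723424329, 'cx': 317.6834277236465, 'cy': 234.58240309323048, 'rvec': array([ 0.09790144, -2.72392551,  1.53182086]), 'tvec': array([0.58722922, 0.06687041, 1.07488514])}
[0.5421842  0.91872107 0.60553758]
{'fx': 491.96959349332997, 'fy': 491.96959349332997, 'cx': 321.3871391787407, 'cy': 238.75670300353, 'rvec': array([ 2.18532911, -2.178351  ,  0.0617079 ]), 'tvec': array([0.05214265, 0.55628855, 1.2171152 ])}
[0.47284277 0.04033266 1.2523331 ]
0.1 [[-8.93488229e-01  4.49086397e-01 -4.39462621e-04]
 [ 4.49086606e-01  8.93487627e-01 -1.03959095e-03]
 [-7.42117375e-05 -1.12621905e-03 -9.99999363e-01]] 0.09396621285930526
```

View pics/side0.png

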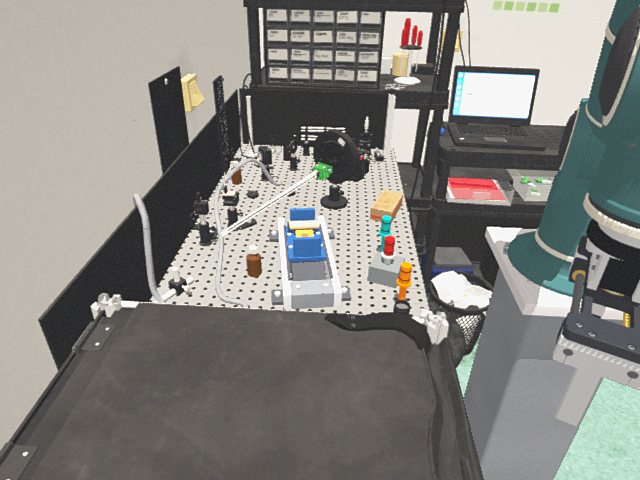

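View pics/top0.png

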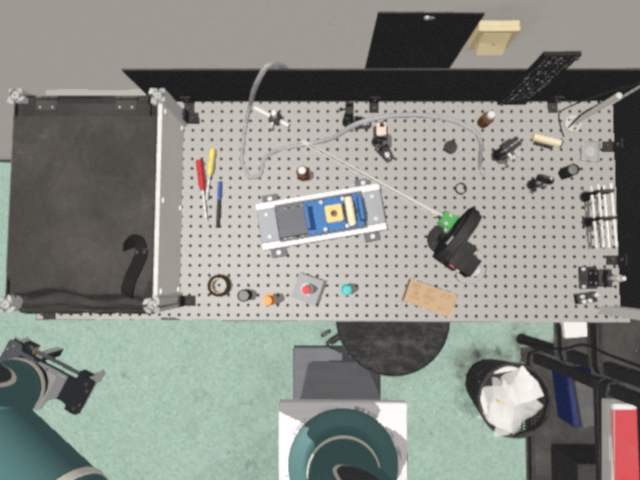

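Candidates: the red head at top (307,289) / side (389,243) stands in the grey block. The look-alikes are orange at top (270,300) and turquoise at top (347,289). I choose red. The bushing is at about top (333,213), the gold laser at (350,210), and the −y tab is on the right. I'll check both in close crops.

Run:
```python
import cv2,numpy as np
t=cv2.imread("pics/top0.png");s=cv2.imread("pics/side0.png")
a=cv2.resize(t[180:310,250:390],None,fx=4,fy=4,interpolation=cv2.INTER_CUBIC)
cv2.imwrite("pics/ctop.png",a)
b=cv2.resize(s[200:315,270:425],None,fx=5,fy=5,interpolation=cv2.INTER_CUBIC)
cv2.imwrite("pics/cside.png",b)
```

```text
(no output)
```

View pics/ctop.png

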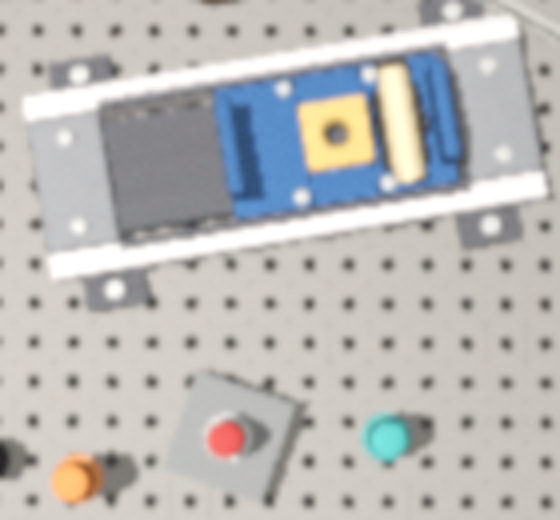

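View pics/cside.png

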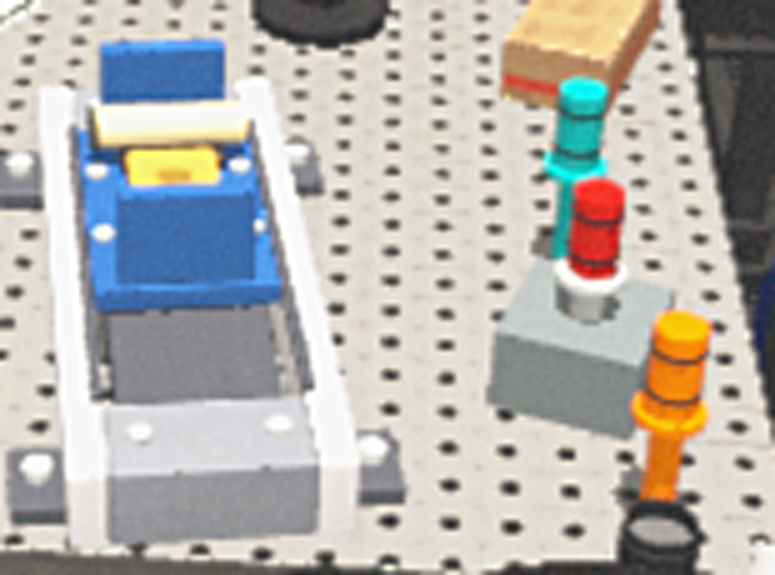

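```bash
cat > h.py <<'E'
import cv2,numpy as np
from rig import robot
def cam(n):
    c=robot.camera_info(n);R=cv2.Rodrigues(c["rvec"])[0]
    return c,R,-R.T@c["tvec"]
def ray(n,uv,z):
    c,R,o=cam(n);d=R.T@[(uv[0]-c["cx"])/c["fx"],(uv[1]-c["cy"])/c["fy"],1]
    return o+d*(z-o[2])/d[2]
def proj(n,P):
    c,R,o=cam(n);p=R@np.array(P)+c["tvec"]
    return np.array([c["fx"]*p[0]/p[2]+c["cx"],c["fy"]*p[1]/p[2]+c["cy"]])
def crop(n,P,name,w=(100,75),k=6):
    im=robot.grab_frame(n)[:,:,::-1];u,v=proj(n,P).astype(int)
    x,y=max(u-w[0]//2,0),max(v-w[1]//2,0);print("origin",x,y,"k",k)
    cv2.imwrite(name,cv2.resize(im[y:y+w[1],x:x+w[0]],None,fx=k,fy=k,interpolation=cv2.INTER_CUBIC))
def blob(im,box,lo,hi):
    x0,y0,x1,y1=box;h=cv2.cvtColor(im[y0:y1,x0:x1],cv2.COLOR_BGR2HSV)
    m=cv2.inRange(h,lo,hi);n,l,s,c=cv2.connectedComponentsWithStats(m)
    i=1+np.argmax(s[1:,4]);cs=cv2.findContours((l==i).astype('u1'),cv2.RETR_EXTERNAL,cv2.CHAIN_APPROX_NONE)[0][0]
    mm=cv2.moments(cv2.convexHull(cs));r=cv2.minAreaRect(cs)
    return np.array([mm['m10']/mm['m00']+x0,mm['m01']/mm['m00']+y0]),s[i],[(r[0][0]+x0,r[0][1]+y0),r[1],r[2]]
E
python3 - <<'E'
from h import *
t=cv2.imread("pics/top0.png");s=cv2.imread("pics/side0.png")
q=lambda p,k,o:(np.array(p)+.5)/k-.5+o
for nm,b,lo,hi,z in(("red",(295,275,320,300),(0,120,120),(6,255,255),.101),("brass",(322,200,343,226),(12,100,150),(30,255,255),.06),("blue",(300,180,375,240),(95,100,40),(125,255,255),.05)):
    c,st,r=blob(t,b,lo,hi);print(nm,c,st,r,ray("top",c,z).round(4))
h=q((226,440),4,(250,180));print("red man",ray("top",h,.101),"side",ray("side",q((600,190),5,(270,200)),.101))
print("bore",ray("top",q((337,132),4,(250,180)),.06),"side",ray("side",q((172,166),5,(270,200)),.06))
# rail outer corners top z=.043 (TL,TR,BR,BL)
P=[ray("top",q(p,4,(250,180)),.043)for p in((24,97),(516,15),(547,197),(52,277))]
print(np.round(P,4));P=np.array(P)
print("len",[np.linalg.norm(P[i]-P[i-1]) for i in range(4)],"ctr",P.mean(0))
d=P[0]+P[3]-P[1]-P[2];d/=np.linalg.norm(d);print("y axis",d,np.degrees(np.arctan2(d[1],d[0])))
print("tab",[ray("top",q(p,4,(250,180)),.092) for p in((440,52),(460,160))],"far",[ray("top",q(p,4,(250,180)),.092)for p in((225,105),(238,197))])
E
```

```text
red [306.43037975 289.40084388] [ 8 11  8  8 49] [(306.5, 289.5), (7.0, 7.0), 90.0] [0.4322 0.0875 0.101 ]
brass [334.48691099 211.67364747] [ 7  6 12 12 72] [(334.5, 211.5), (11.0, 11.0), 90.0] [0.6196 0.0218 0.06  ]
blue [324.44120032 215.22641254] [  4  17  42  38 823] [(324.5270252227783, 215.16215896606445), (32.71539306640625, 38.798152923583984), 80.53767395019531] [0.612  0.0463 0.05  ]
red man [0.43168048 0.08816159 0.101     ] side [0.43349424 0.0891769  0.101     ]
bore [0.61727661 0.02325897 0.06      ] side [0.61981283 0.01845006 0.06      ]
[[ 0.6407  0.217   0.043 ]
 [ 0.6925 -0.0878  0.043 ]
 [ 0.5794 -0.1064  0.043 ]
 [ 0.5291  0.1983  0.043 ]]
len [np.float64(0.11316513921457265), np.float64(0.3091851899083321), np.float64(0.1147019429442173), np.float64(0.3088371696504239)] ctr [0.61043156 0.05530088 0.043     ]
y axis [-0.16515962  0.98626685  0.        ] 99.50650742921992
tab [array([ 0.6613607, -0.0373918,  0.092    ]), array([ 0.59689075, -0.04911476,  0.092     ])] far [array([0.62937987, 0.0902492 , 0.092     ]), array([0.57456299, 0.08223852, 0.092     ])]
```

```bash
cat >> h.py <<'E'
D=np.array([-.1652,.9863,0]);A=np.array([.9863,.1652,0])  # rail y, x
Z=np.array([0,0,-1.])
Rs=[np.column_stack([np.cross(s*A,Z),s*A,Z]) for s in(1,-1)]
def st():
    s=robot.get_state();print(round(s["time"],2),s["ee_pos"].round(4),"F",s["force"].round(1),"op",round(s["opening"],4),round(s["grasp_force"],1))
    return s
E
python3 - <<'E'
from h import *
p=np.array([.4325,.0883,.2]);q0=np.array(robot.get_state()["qpos"]);best=[]
for i,R in enumerate(Rs):
    qs=[robot.ik(x,R) for x in(p,[.6175,.0225,.2],[.63,-.07,.08])]
    print(i,[None if q is None else np.round(q,2) for q in qs])
    if all(q is not None for q in qs):best.append((abs(qs[0]-q0).max(),i))
i=min(best)[1];print("use",i);open("ri","w").write(str(i));R=Rs[i]
robot.gripper_to(.06)
robot.move_ptp(p,R);st()
crop("side",[.4325,.0883,.12],"pics/pick.png",(120,100),6)
E
```

```text
0 [array([-0.7 ,  0.07,  0.45,  2.05, -0.04,  1.03, -0.06]), array([-0.5 ,  0.44,  0.56,  1.64, -0.25,  1.13,  0.29]), array([-0.35,  0.62,  0.58,  1.7 , -0.41,  0.94,  0.55])]
1 [None, array([-0.82,  0.62,  1.08,  1.65, -0.58,  1.23, -2.59]), array([-0.64,  0.84,  1.08,  1.71, -0.82,  1.12, -2.28])]
use 0
2.6 [0.4326 0.0894 0.2   ] F [-0.5 -0.8 -0.4] op 0.0601 0.0
origin 330 179 k 6
```

View pics/pick.png

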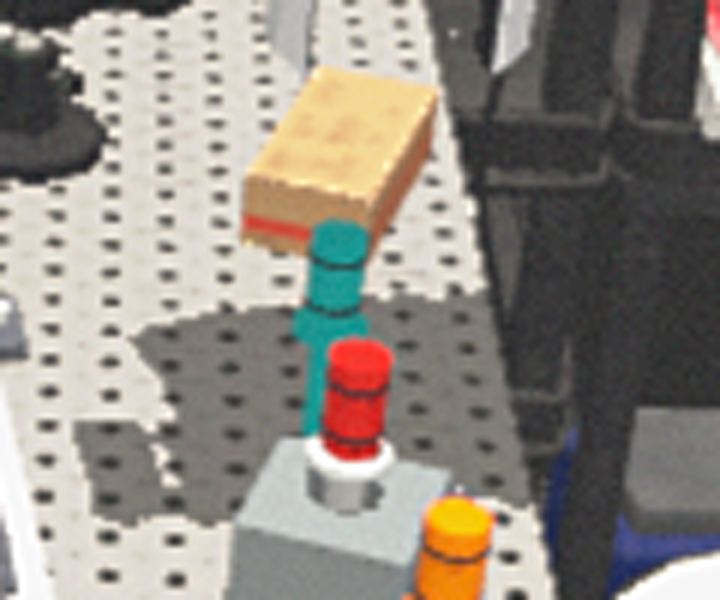

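The fingertips are at crop (290,50) and (515,50), above the red head whose top is at (360,350). The red pin is the one in the grey block, and orange and turquoise stand clear of it. Now I'll pick it.

Run:
```python
from h import *
R=Rs[0]
print(proj("side",[.4326,.0894,.181]),proj("side",[.4325,.0883,.101]),"obs pin top",330+361/6,179+357/6)
robot.move_linear([.4325,.0883,.087],.1,threshold=8);st()
robot.gripper_to(0.0);s=st()
robot.move_linear([*s["ee_pos"][:2],.2],.1);st()
robot.move_ptp([.6175-.0,.0225,.2],R);st()
crop("side",[.6175,.0225,.1],"pics/over.png",(120,100),6)
```

```text
[393.99776257 203.77707456] [390.04590247 237.40382958] obs pin top 390.1666666666667 238.5
3.93 [0.4328 0.0884 0.0874] F [ 0.6 -0.3 -0. ] op 0.0602 0.0
4.93 [0.4336 0.0887 0.0879] F [-1.5  1.9 17.2] op 0.0007 8.7
6.22 [0.4333 0.0886 0.1995] F [ 0.1  0.1 -0.5] op 0.0005 0.0
7.02 [0.6168 0.0228 0.1994] F [-0.2  0.6 -0.3] op 0.0007 0.0
origin 244 168 k 6
```

View pics/over.png

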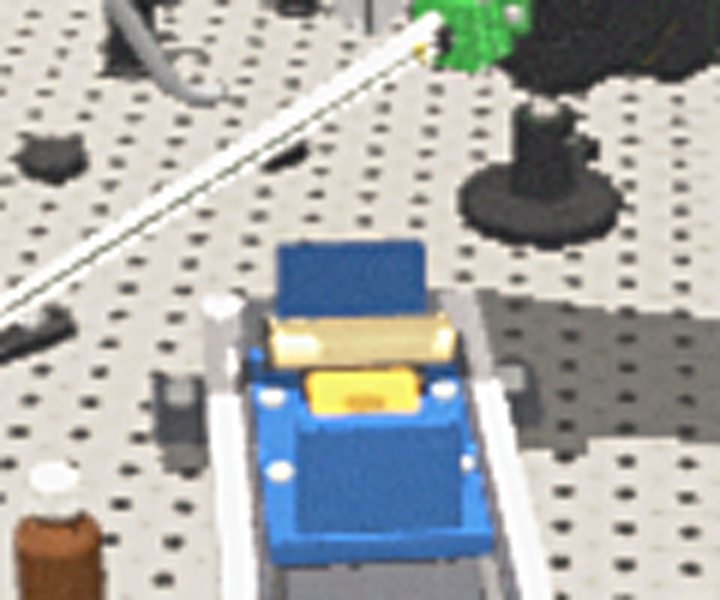

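The fingers closed empty, so the grasp missed. I'll look at the pin.

Run:
```python
from h import *
s=robot.grab_frame("side")[:,:,::-1];t=robot.grab_frame("top")[:,:,::-1]
cv2.imwrite("pics/s1.png",s);cv2.imwrite("pics/t1.png",t)
a=cv2.resize(s[130:330,260:460],(400,400));a=cv2.resize(s[120:320,250:450],(560,560),interpolation=cv2.INTER_CUBIC)
b=cv2.resize(t[250:330,240:380],(0,0),fx=1,fy=1) if 0 else cv2.resize(t[200:340,260:320],(240,560),interpolation=cv2.INTER_CUBIC)
cv2.imwrite("pics/miss.png",np.hstack([a,b]))
```

```text
(no output)
```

View pics/miss.png

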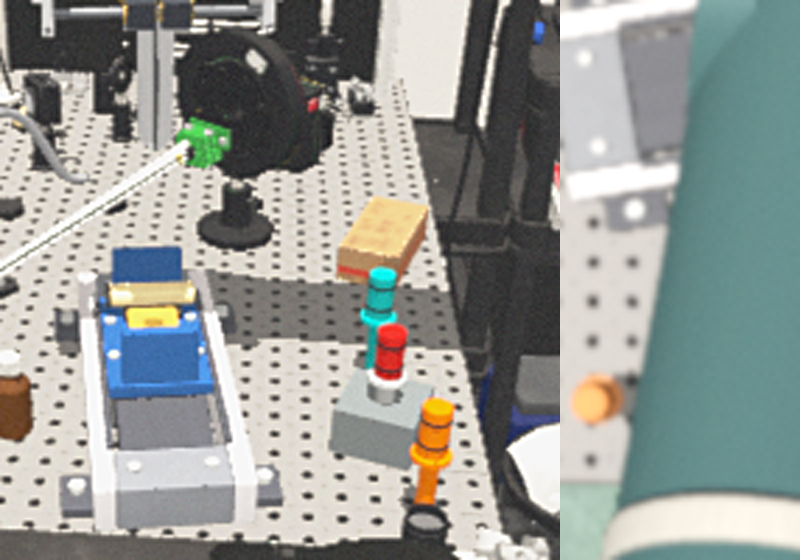

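Run:
```python
from h import *
st()
t=cv2.imread("pics/top0.png");s=cv2.imread("pics/s1.png");p0=cv2.imread("pics/side0.png")
def mk(n,im,P,k,sz,half):
    u,v=proj(n,P[0]);x=int(max(u-half[0],0));y=int(max(v-half[1],0))
    a=cv2.resize(im[y:y+2*half[1],x:x+2*half[0]],None,fx=k,fy=k,interpolation=cv2.INTER_CUBIC)
    for p,c in zip(P,((255,0,255),(0,255,0),(0,255,255))):
        q=(proj(n,p)-[x,y])*k;cv2.drawMarker(a,tuple(int(i) for i in q),c,0,14,1)
    print(n,x,y,k,a.shape);return cv2.resize(a,sz) if sz else a
T=np.array([.281,.558,.192]);dz=np.array([0,0,.019])
a=mk("top",t,[T,T-dz,T+5*dz],5,None,(40,50))
e=robot.get_state()["ee_pos"]
b=mk("side",s,[e,e-dz,e+4*dz],5,None,(40,50))
cv2.imwrite("pics/cmp.png",np.hstack([a,b])[:600,:800])
```

```text
7.17 [0.6168 0.0234 0.2004] F [-0.4 -0.6 -0.2] op 0.0005 0.0
top 44 311 5 (500, 400, 3)
side 265 127 5 (500, 400, 3)
```

View pics/cmp.png

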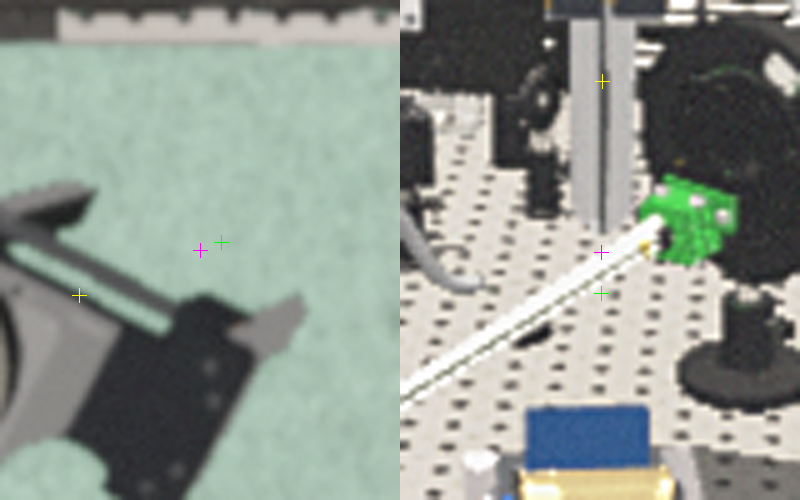

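Both views put the fingertips about 29 mm higher along z than the state implies. At top they are mid (198,245) against an expected (221,243), and at side (603,230) against (601,293), with the lateral position fine. So the pads only brushed the pin's top. I'll check this by touching the pin top (z = 0.101) gently with closed fingers.

Run:
```python
from h import *
R=Rs[0]
robot.move_ptp([.4325,.0883,.125],R);st()
print(robot.move_linear([.4325,.0883,.065],.03,threshold=5));st()
s=robot.grab_frame("side")[:,:,::-1];cv2.imwrite("pics/touch.png",s)
```

```text
8.02 [0.4339 0.0884 0.1259] F [ 1.2 -0.1 -0.6] op 0.0002 0.0
True
9.24 [0.4336 0.0886 0.0879] F [ 0.1 -0.1 11.1] op 0.0008 5.8
```

Contact was at reported z 0.088 on a surface at 0.101, so the tool is 32 mm shorter than reported. I'll correct all heights by −32 mm and grasp.

```bash
cat >> h.py <<'E'
O=-.032
def lin(x,y,z,v=.1,th=None): return robot.move_linear([x,y,z+O],v,threshold=th)
E
python3 - <<'E'
from h import *
R=Rs[0]
lin(.4325,.0883,.14,.1);robot.gripper_to(.06)
print(lin(.4325,.0883,.088,.08,8));st()
robot.gripper_to(0.0);s=st()
if s["opening"]>.015:
    e=s["ee_pos"];robot.move_linear([e[0],e[1],.17],.1);st()
    robot.move_ptp([.6175,.0225,.2+O],R);s=st()
    im=robot.grab_frame("side")[:,:,::-1];cv2.imwrite("pics/s2.png",im)
    P=[s["ee_pos"]+[0,0,.032-.083],np.array([.6175,.0225,.06])]
    print([proj("side",p).round(1) for p in P])
    x,y=244,150;a=cv2.resize(im[y:y+100,x:x+120],None,fx=6,fy=6,interpolation=cv2.INTER_CUBIC)
    for p in P:cv2.drawMarker(a,tuple(int(i) for i in (proj("side",p)-[x,y]+.5)*6),(255,0,255),0,14,1)
    cv2.imwrite("pics/hover.png",a)
E
```

```text
False
11.47 [0.4327 0.0883 0.0562] F [1.3 0.1 1. ] op 0.0596 0.0
12.15 [0.4325 0.0883 0.056 ] F [-0.3 -0.1  1.9] op 0.0217 30.0
13.44 [0.4322 0.0882 0.1695] F [-0.4 -0.9 -2.1] op 0.0212 30.0
14.25 [0.617  0.0224 0.1672] F [-0.2 -0.7 -2.1] op 0.0213 30.0
[array([305.2, 212.1]), array([304.9, 233.8])]
```

View pics/hover.png

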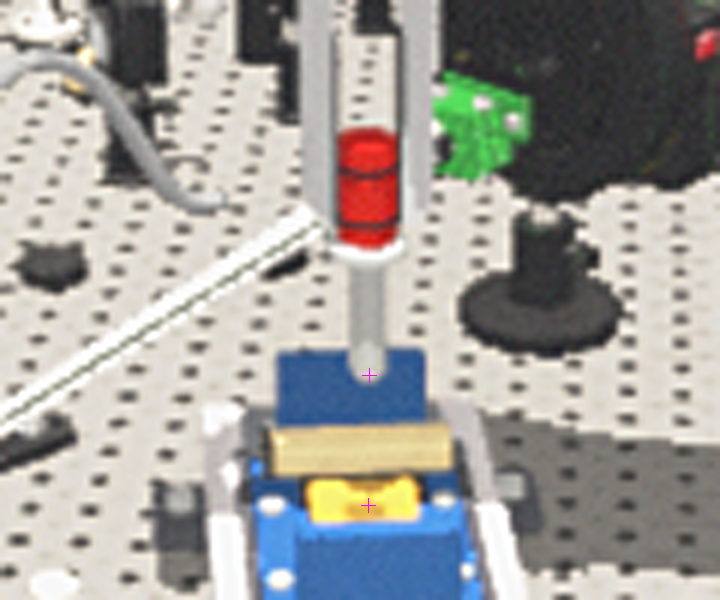

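The pin is held straight, its tip at crop (367,372) on its predicted mark. The bore is at about (363,508), so about 1.5 mm more +x. I'll insert with a guarded descent and a small search.

Run:
```python
from h import *
c=np.array([.6187,.0224])
offs=[(0,0)]+[(r*np.cos(a),r*np.sin(a)) for r,n in((.002,6),(.0035,8)) for a in np.arange(n)*2*np.pi/n]
lin(*c,.160,.1)
for k,o in enumerate(offs):
    p=c+o
    lin(*p,.150,.06)
    hit=lin(*p,.105,.04,6);s=st()
    if s["ee_pos"][2]-O<.125:print("in",k,o);break
im=robot.grab_frame("side")[:,:,::-1];cv2.imwrite("pics/s3.png",im)
```

```text
16.02 [0.6185 0.0222 0.0815] F [-3.1  0.2  7.5] op 0.0216 30.0
in 0 (0, 0)
```

Run:
```python
from h import *
b=np.array([.6185,.0222]);d=D[:2]
robot.gripper_to(.05)
lin(*b,.175,.1)
p=b-.105*d
lin(*p,.175,.15);robot.gripper_to(0)
lin(*p,.080,.1,8);st()
q=b-.002*d
print(lin(*q,.080,.015,10));s=st()
print("travel along rail",(s["ee_pos"][:2]-p)@d)
im=robot.grab_frame("side")[:,:,::-1];cv2.imwrite("pics/s4.png",im)
cv2.imwrite("pics/push.png",cv2.resize(im[150:270,250:410],None,fx=5,fy=5,interpolation=cv2.INTER_CUBIC))
```

```text
20.28 [ 0.6363 -0.0815  0.0487] F [-0.   0.8 -0. ] op 0.0002 0.0
True
23.94 [ 0.6267 -0.0279  0.048 ] F [ 1.5 -2.1  1.5] op 0.0005 1.2
travel along rail 0.05418736309175271
```

View pics/push.png

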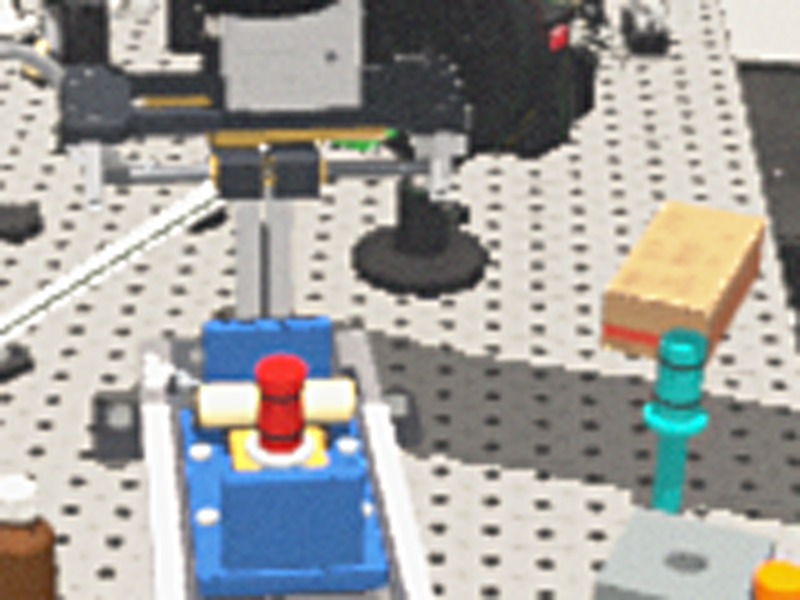

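The pin's collar appears to sit on the brass at crop (280,450). I'll confirm this numerically: back off, then a light press on the head, which should touch at reported z ≈ 0.092.

Run:
```python
from h import *
im=cv2.imread("pics/s4.png")
x=ray("side",np.array([280,365])/5+[250,150],.105);print("head top",x,"off-axis",(x[:2]-[.6185,.0222])@A[:2],"along",(x[:2]-[.6185,.0222])@D[:2])
e=robot.get_state()["ee_pos"];d=D[:2]
p=e[:2]-.02*d;lin(*p,.08,.08);lin(*p,.175,.12)
h=np.array([.6185,.0222])+((x[:2]-[.6185,.0222])@d)*d
lin(*h,.175,.12);lin(*h,.14,.1)
print(lin(*h,.105,.025,6),"target rep z .092");st()
lin(*h,.18,.1);lin(*(h-[.12,0]),.22,.15);st()
t=robot.grab_frame("top")[:,:,::-1];s=robot.grab_frame("side")[:,:,::-1]
cv2.imwrite("pics/t5.png",t);cv2.imwrite("pics/s5.png",s)
u,v=proj("side",[*h,.085]).astype(int)
c,stt,r=blob(s,(u-25,v-25,u+25,v+25),(0,120,90),(6,255,255));print(c,stt,"expect home",proj("side",[*h,.085]),"standing",proj("side",[*h,.107]))
```

```text
head top [0.61267433 0.05111137 0.105     ] off-axis -0.0009696978211518343 along 0.02947768173239167
True target rep z .092
27.57 [0.6142 0.0506 0.0925] F [-0.5 -1.4  8. ] op 0.0005 3.8
29.27 [0.494  0.0514 0.1878] F [0.1 0.5 0.6] op 0.0008 0.0
[305.3783455 230.5620438] [ 21  17  10  18 132] expect home [305.52109854 230.88657459] standing [305.56050324 222.22081006]
```

The touch height (0.0925) and the head centroid (row 230.6, home 230.9, standing 222.2) both confirm that the collar is home. The robot is clear of everything.

```bash
python3 -c "
from rig import robot
print(robot.sign_off())"
```

```text
the job is handed in; nothing more can be done
None
```

The pin is in the carriage bushing and dropped into the index hole with its collar fully home; I let go and handed the job in at about 29 s, after a first grasp that closed empty and only touched the pin's top.

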